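# Turn the recipe board and swing the keeper over it

## Robot

A 6-joint arm with a two-finger parallel gripper is mounted at the origin on the work surface. World frame = base frame: x ahead of the robot, y to its left, z up, the work surface at z = 0. Lengths are in mm, angles in degrees, forces in N, time in s.
With the tool pointing down it reaches from about 350 to 850 mm from the base axis. Payload 8.1 kg.
Tool frame: the origin (TCP) lies at the very end of the fingers, on their centre line; the grasp point (between the pads) lies 19 mm behind it (manip.grip_point_offset is the distance from the TCP to the grasp point, in mm); z points along the fingers, y is the line along which they close (so a half turn about z gives the same grasp; the last joint's range is limited). The gripper opens to 93 mm and grips with 3 to 60 N. Pads are 15 mm wide; open, the fingers measure 128 mm over their backs; the gripper's body (75 mm by 188 mm) begins 65 mm behind the grasp point.
Start: joints at [67.586, 7.471, 85.268, -0, 87.261, -4.893], TCP at [180.612, 572.175, 189.635] pointing down, gripper open.
Joint ranges: [-169.43, 169.43], [-51.17, 129.36], [1.28, 143.12], [-76.62, 256.62], [0, 156.53], [-152.29, 152.29]. Speed limits (degrees/s): [136.94, 136.94, 159.86, 180, 180, 180].

## Interface

Orientations are given as a 3x3 rotation matrix whose columns are the frame's x, y, z axes.
In Python, from station import manip gives the robot as it stands.
- The arm moves only by the shell command python3 drive.py [OPENING], which reads ROWS from standard input. ROWS is a JSON list of rows, 1 to 5 of them, each of 6 numbers: dx, dy, dz in mm, then a rotation vector rx, ry, rz in degrees; each row is the pose to reach, as a shift and turn from the pose commanded when the command began, along the tool's axes at that moment; what a row does not reach only later rows make up. A row lasts 1/8 s, in which the tool goes at most 62.5 mm and 10.7 degrees, less where a joint would pass 70% of its speed; a pose out of reach is approached as far as the arm can. OPENING is the finger opening in mm, set as the command begins (- or left out keeps the last). The fingers move at their own pace and stop on an object; the grip force is fixed at half the most. Time passes only in rows, so rows that do not move let the fingers close. It prints the time, the measured TCP pose, the force, the opening and the grip force at its end. Input that does not fit is refused with a message, and nothing moves.
- manip.read_state(): the state, without advancing time (a new reading comes with each control period).
- manip.capture(name): name is "scene" or "top"; returns a dict with "img" (420x560x3 uint8, red, green, blue), "mtx" (3x3 intrinsics, pixels), "view" (4x4, takes a point from world to camera coordinates). Camera axes: x right, y up, looking along -z (the intrinsics and any distortion apply to the point x, -y, -z); pixel columns grow to the right and rows downward; lengths in mm; the calibration is good to about 2 mm. A picture is of the moment at which its call begins. There is no depth.
- manip.hand_in(): hands the job in; it is judged then, once.
The state is a dict: "time": time; "joints": joint angles; "joint_vel": joint speeds; "joint_torque": joint torques, N m; "ee_pos": TCP position; "orientation": TCP orientation; "wrist_force": force on the tool from outside, world axes, zero at the start; "wrist_torque": the same for the moment, N m; "gripper_width": finger opening in mm; "finger_force": force on a finger pad.
Only numpy, scipy, OpenCV 4.12 (cv2) and the standard library are available. Lean on these libraries where they do the work, as an engineer would, in place of code of your own. Each camera call takes 0.05 s, during which the arm holds its last target. There are 200 camera calls.

## Task

Turn the tilted wooden recipe leaf of the ring book over its rings until it lies fully flat on the pages on the robot's left. Then push the book's steel keeper round by its upright fin until it lies squarely across the leaf, and move the hand clear. Work gently with the fingertips only, never pinching or lifting anything, and leave the salt tin, jar and spoon where they are.

Things in the scene. Friction and masses are not known exactly. Their poses are not given: they have to be found in the camera images.
- book: open ring book of stiff plywood boards, fixed. Origin on the ledge (z = 0) under mid-spine; x along the spine away from the robot, y to the robot's left, z up. Base board x -95..125, y -140..140, 10 mm high; piles of pages x -75..75, |y| 10..130, top 22.5 mm high, tabs to |y| 143; two wire rings at x -55 and 55, 36 mm high. Leaf and keeper belong to it; bears at most 35 N in all
- spine (a point): point on the leaf's hinge axis at mid-length, 26 mm above the ledge, fixed to the book; axes as the book's
- leaf (a joint): leaf's angle about the spine, rad: 0 flat on the right pages (book -y), 1.571 upright, 3.142 flat on the left pages (stop). Plywood board 150 mm along the spine, 5 thick, reaching 130 from the hinge axis, with a tab 40 wide at mid-edge reaching 151; 100 g. Starts tilted, 0.45 to 0.85. Stiff hinge: it stays at any angle; 1 to 2 N at the free edge moves it
- tab (a point): middle of the end of the leaf's tab, in mid-thickness, 151 mm from the hinge axis; moves with the leaf
- keeper (a joint): keeper's angle about its upright pivot, rad: 0 parked along the book's +y beyond the pages' far edge; grows counter-clockwise from above; 1.571 along the book's -x, squarely across the turned leaf; stop 1.75. Starts 0 to 0.25, stays where left; 0.5 N at the fin moves it. Steel strip 12 wide, 3 thick, reaching 76 mm from the pivot, underside 31 mm above the ledge
- pivot (a point): pivot axis of the keeper, 34 mm above the ledge, fixed at book x = 105, y = 75 mm
- fin (a point): centre of the keeper's upright fin, 56 mm from the pivot axis, 49 mm above the ledge. Steel plate 32 mm long along the strip, 4 thick, from 34 to 64 mm above the ledge; its y axis points along the strip away from the pivot. Push its flat side
- tin: steel salt tin, 70 mm across, 87 mm high, standing beyond the far right part of the book; origin at the centre of its underside; leave alone
- jar: glass jar with steel cap, 72 mm across, 115 mm high, on the white lazy susan (250 mm across, 28 mm high) to the left; origin at its underside; leave alone
- spoon: wooden spoon, 200 mm long, lying on the lazy susan; leave alone

How it is judged:
By the outcome, as a careful person would: the job done as asked, in the order asked, and still so for the second after the job is handed in, with the robot touching nothing.
It also fails if it takes over 54 s, if anything falls off the work surface, if the arm or the gripper's body presses on something with over 40 N, if the wrist force passes 120 N, or if a joint passes its speed limit or range.

## Working session

There is one attempt and no reset: what is moved stays moved. The work goes in short steps, Python scripts to look and compute and a shell command to move; the robot and the scene stay as the last step left them, time stands still between calls to the robot, and variables do not carry over. Pictures are saved under pics/ and viewed, at most 10 in all, crops included, and the job is handed in when it is done.

```bash
ls; mkdir -p pics
python3 - <<'E'
from station import manip
import cv2,numpy as np
for n in("scene","top"):
    c=manip.capture(n);cv2.imwrite(f"pics/{n}0.png",c["img"][:,:,::-1]);print(n,c["mtx"].round(1).tolist(),c["view"].round(3).tolist(),[k for k in c])
s=manip.read_state();print(s["ee_pos"],np.round(s["orientation"],3).tolist(),s["time"],s["gripper_width"])
E
```

```text
drive.py
pics
station.py
scene [[415.7, 0.0, 283.4], [0.0, 415.7, 214.6], [0.0, 0.0, 1.0]] [[0.466, 0.885, 0.006, -386.502], [-0.477, 0.245, 0.844, 201.673], [0.746, -0.396, 0.536, -1363.23], [0.0, 0.0, 0.0, 1.0]] ['img', 'mtx', 'view']
top [[429.6, 0.0, 288.0], [0.0, 429.6, 212.9], [0.0, 0.0, 1.0]] [[-0.015, -1.0, -0.003, 147.321], [0.993, -0.015, 0.121, -614.334], [-0.121, -0.002, 0.993, -820.345], [0.0, 0.0, 0.0, 1.0]] ['img', 'mtx', 'view']
[180.40616924 571.64642575 188.69431192] [[-0.954, 0.301, -0.001], [0.301, 0.954, -0.002], [0.0, -0.002, -1.0]] 0.1 92.59882274279447
```

View pics/scene0.png

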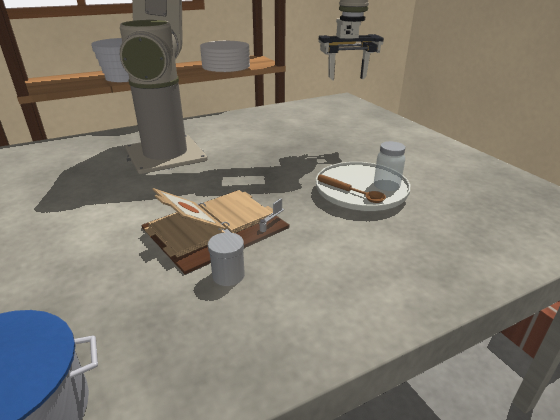

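View pics/top0.png

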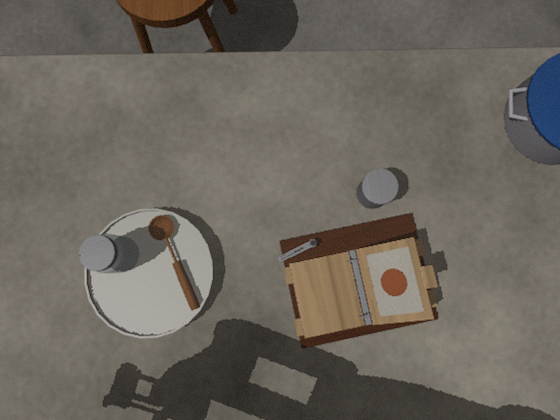

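The top view shows the book at about (360,280). The keeper runs from its pivot near (313,243) to about (280,258), the leaf tab is near (430,277) on the right, and the jar and lazy susan are on the left. I'll crop in to measure.

Run:
```python
import cv2
a=cv2.imread("pics/top0.png")[205:355,265:450];cv2.imwrite("pics/topc.png",cv2.resize(a,None,fx=4,fy=4,interpolation=cv2.INTER_CUBIC))
a=cv2.imread("pics/scene0.png")[175:275,135:300];cv2.imwrite("pics/scenec.png",cv2.resize(a,None,fx=4.8,fy=4.8,interpolation=cv2.INTER_CUBIC))
```

```text
(no output)
```

View pics/topc.png

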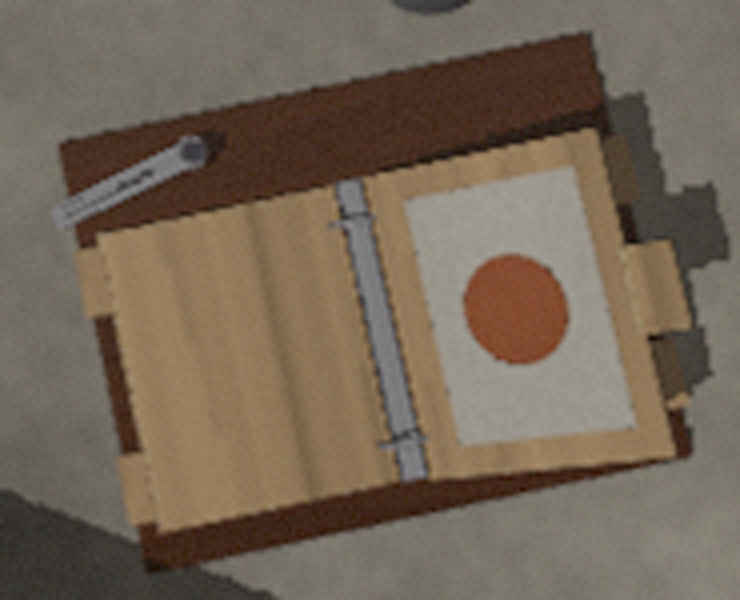

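View pics/scenec.png

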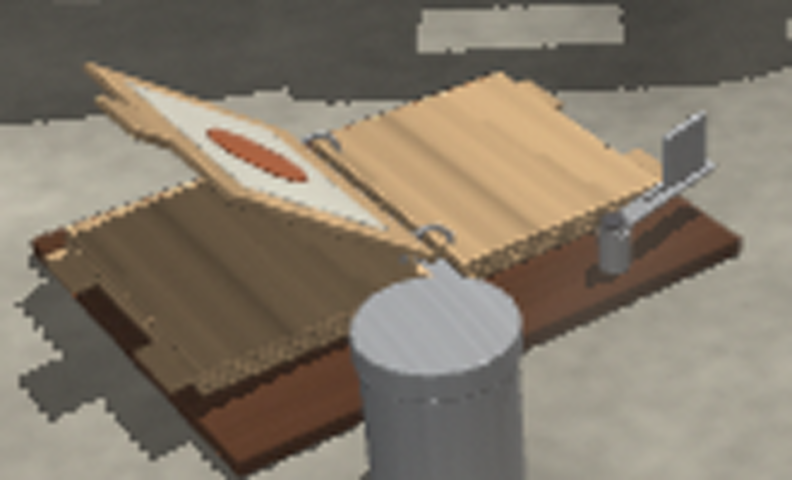

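The top crop shows:
- Base board corners at crop (62,143), (592,33), (690,455) and (150,570).
- Left page corners at (98,235) and (160,530).
- Leaf tab end corners at (672,240) and (692,328).
- Keeper pivot at (195,152) and tip at (62,215).

The scene crop shows the fin standing upright at about (685,150), and the leaf tilted with its tab near (110,110).

```bash
cat > h.py <<'E'
import numpy as np,cv2
from scipy.optimize import least_squares
from station import manip
def cast(c,uv,z):
    V=c["view"];R=V[:3,:3];o=-R.T@V[:3,3]
    p=np.linalg.solve(c["mtx"],[uv[0],uv[1],1]);d=R.T@(p*[1,-1,-1])
    return o+d*(z-o[2])/d[2]
def proj(c,P):
    q=c["view"][:3,:3]@P+c["view"][:3,3];q=c["mtx"]@(q*[1,-1,-1]);return q[:2]/q[2]
E
python3 - <<'E'
from h import *
t=manip.capture("top");s=manip.capture("scene")
px=lambda a:(265-.375+a[0]/4,205-.375+a[1]/4)
pts=[((62,143),125,140,10),((592,33),125,-140,10),((150,570),-95,140,10),((690,455),-95,-140,10),((98,235),75,130,22.5),((160,530),-75,130,22.5)]
W=np.array([cast(t,px(a),z) for a,x,y,z in pts])[:,:2];B=np.array([p[1:3] for p in pts])
M=lambda q:np.array([[np.cos(q),-np.sin(q)],[np.sin(q),np.cos(q)]])
r=least_squares(lambda v:((M(v[2])@B.T).T+v[:2]-W).ravel(),[500,0,0]);print(r.x,np.degrees(r.x[2]));print(r.fun.reshape(-1,2).round(1).tolist())
q=r.x[2];b2w=lambda x,y,z:np.r_[M(q)@[x,y]+r.x[:2],z]
np.save("book.npy",r.x)
# leaf angle
tp=(np.array(px((672,240)))+px((692,328)))/2
f=lambda v:proj(t,b2w(v[1],-151*np.cos(v[0]),26+151*np.sin(v[0])))-tp
l=least_squares(f,[.6,0],x_scale=[1,50]);print("leaf",l.x,l.cost)
for xx in(-20,20):
    p=proj(s,b2w(xx,-151*np.cos(l.x[0]),26+151*np.sin(l.x[0])));print("scene crop tab",(p-[135,175])*4.8)
for xx in(-75,75):
    p=proj(s,b2w(xx,-130*np.cos(l.x[0]),26+130*np.sin(l.x[0])));print("scene crop leaf corner",(p-[135,175])*4.8)
pv=cast(t,px((195,152)),36)[:2];tip=cast(t,px((62,215)),34)[:2]
print("pivot seen",pv,"model",b2w(105,75,0)[:2],"len",np.linalg.norm(tip-b2w(105,75,0)[:2]))
v=M(q).T@(tip-b2w(105,75,0)[:2]);k=np.arctan2(-v[0],v[1]);print("keeper",k,"tab w",b2w(0,-151*np.cos(l.x[0]),26+151*np.sin(l.x[0])))
fin=b2w(105-56*np.sin(k),75+56*np.cos(k),49);print("fin",fin,"scene",(proj(s,fin)-[135,175])*4.8)
print("spine",b2w(0,0,26))
E
```

```text
[ 4.68592912e+02 -4.48771145e+00  1.87777570e-01] 10.758862257977906
[[1.8, 1.4], [1.6, -0.1], [-1.8, 1.3], [-1.5, -2.9], [1.6, -0.0], [-1.6, 0.2]]
leaf [ 0.66723661 -0.1221714 ] 7.916376956073898e-26
scene crop tab [97.49007795 84.89719059]
scene crop tab [135.89805279 120.39417992]
scene crop leaf corner [86.10643893 53.44701893]
scene crop leaf corner [232.29036503 186.12381762]
pivot seen [556.53831118  88.52112663] model [557.74647384  88.79488315] len 73.1162653745949
keeper 0.25370779105062263 tab w [ 490.73562339 -121.01836813  119.44145973]
fin [533.81863269 139.42549067  49.        ] scene [683.65099674 144.37518957]
spine [468.59291225  -4.48771145  26.        ]
```
Very good. Leaf ~0.66, (scene shows 10 px crop = 2px lower => slightly lower maybe; calibration). Keeper ~0.25.

The fit is consistent: residuals up to 3 mm, the pivot matches within 1.5 mm and the fin reprojects correctly. The leaf is at about 0.66 and the keeper at about 0.25. Next I'll work out the approach to the right of the tab.

Add to h.py:
```python
bk=np.load("book.npy");Q=bk[2]
def b2w(x,y,z): return np.array([bk[0]+x*np.cos(Q)-y*np.sin(Q),bk[1]+x*np.sin(Q)+y*np.cos(Q),z])
def w2b(p): d=np.array(p[:2])-bk[:2];return np.array([d[0]*np.cos(Q)+d[1]*np.sin(Q),-d[0]*np.sin(Q)+d[1]*np.cos(Q),p[2]])
def need(x,y,z,yaw):
    "shift in tool axes and turn to book point, tool y at book angle yaw(deg)"
    s=manip.read_state();R=np.array(s["orientation"]);d=R.T@(b2w(x,y,z)-s["ee_pos"])
    a=np.radians(yaw)+Q;yt=np.array([np.cos(a),np.sin(a),0]);zt=np.array([0,0,-1.]);T=np.c_[np.cross(yt,zt),yt,zt]
    print("shift",d.round(1),"rot",np.degrees(cv2.Rodrigues(R.T@T)[0].ravel()).round(1),"now book",w2b(s["ee_pos"]).round(1))
```

```bash
python3 -c "
from h import *
need(0,-185,180,0)"
```

```text
shift [-535.9 -625.8    9.6] rot [-0.1  0.  61.7] now book [-175.5  620.   189. ]
```

```bash
echo '[[-36, -42, 0, 0, 0, 4], [-72, -84, 0, 0, 0, 8], [-108, -126, 0, 0, 0, 12], [-144, -168, 0, 0, 0, 16], [-180, -210, 0, 0, 0, 20]]' | python3 drive.py 0; python3 -c "
from h import *
need(0,-185,180,0)"
```

```text
time: 0.82
ee_pos: [289.4, 316.1, 189.5]
orientation: [[-0.792, 0.611, 0.0], [0.611, 0.792, 0.0], [-0.0, 0.0, -1.0]]
wrist_force: [0.3, -0.1, 1.1]
gripper_width: 47.8
finger_force: 0.0
shift [-476.  -267.3    9.6] rot [ 0.   0.  41.6] now book [-116.2  348.4  189.5]
```

```bash
echo '[[-50, -27, 0, 0, 0, 8], [-100, -54, 0, 0, 0, 16], [-150, -81, 0, 0, 0, 25], [-200, -108, 0, 0, 0, 33], [-250, -135, 0, 0, 0, 41.6]]' | python3 drive.py; python3 -c "
from h import *
need(0,-185,180,0)"
```

```text
time: 1.45
ee_pos: [405.6, 56.6, 189.8]
orientation: [[-0.184, 0.983, 0.001], [0.983, 0.184, 0.0], [-0.0, 0.001, -1.0]]
wrist_force: [1.7, 1.4, -0.0]
gripper_width: 1.1
finger_force: 0.0
shift [-256.6   51.2    9.8] rot [ 0.   0.  -0.2] now book [-50.5  71.8 189.8]
```

```bash
echo '[[-52, 10, 0, 0, 0, 0], [-104, 20, 0, 0, 0, 0], [-156, 31, 0, 0, 0, 0], [-208, 41, 10, 0, 0, 0], [-250, 51, 40, 0, 0, 0]]' | python3 drive.py; echo '[[-7, 0, 30, 0, 0, 0], [-7, 0, 60, 0, 0, 0], [-7, 0, 60, 0, 0, 0]]' | python3 drive.py
python3 - <<'E'
from h import *
need(0,-160,92,0)
cv2.imwrite("pics/s1.png",cv2.resize(manip.capture("scene")["img"][100:275,100:320,::-1],None,fx=3,fy=3))
E
```

```text
time: 2.08
ee_pos: [504.2, -180.3, 151.0]
orientation: [[-0.188, 0.982, 0.004], [0.982, 0.188, -0.002], [-0.002, 0.003, -1.0]]
wrist_force: [0.4, -0.0, 0.1]
gripper_width: 0.3
finger_force: 0.0
time: 2.45
ee_pos: [501.3, -183.4, 86.7]
orientation: [[-0.188, 0.982, -0.005], [0.982, 0.188, 0.003], [0.004, -0.005, -1.0]]
wrist_force: [-0.7, 0.6, 0.3]
gripper_width: 0.1
finger_force: 0.0
shift [21.9  1.3 -5.3] rot [-0.3 -0.2  0.1] now book [  -1.3 -181.9   86.7]
```

View pics/s1.png

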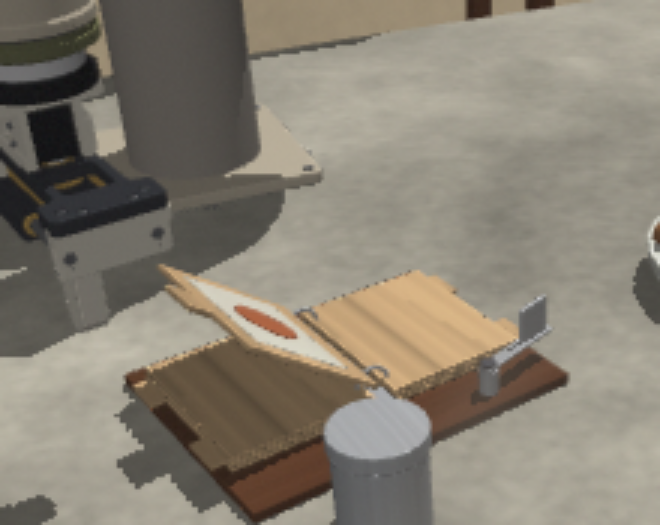

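Gripper closed, fingertip just right of and below the tab (tab near (175,285), finger end near (90,325)). Now I'll sweep along the tab's arc.

```bash
echo '[[30, 1, -3, 0, 0, 0], [45, 1, -6, 0, 0, 0], [56, 1, -12, 0, 0, 0], [67, 1, -23, 0, 0, 0], [77, 1, -32, 0, 0, 0]]' | python3 drive.py; python3 -c "
from h import *
need(0,-78,136,0)"
```

```text
time: 3.12
ee_pos: [490.5, -108.2, 123.0]
orientation: [[-0.189, 0.982, 0.001], [0.982, 0.189, -0.0], [-0.001, 0.001, -1.0]]
wrist_force: [0.2, -0.3, -1.0]
gripper_width: 0.5
finger_force: 0.0
shift [ 28.   -2.1 -13. ] rot [0.1 0.  0.1] now book [   2.1 -106.   123. ]
```

```bash
echo '[[14, 0, -7, 0, 0, 0], [28, 0, -12, 0, 0, 0], [42, -1, -17, 0, 0, 0], [56, -2, -21, 0, 0, 0], [71, -2, -24, 0, 0, 0]]' | python3 drive.py
python3 - <<'E'
from h import *
need(0,-10,152,0)
cv2.imwrite("pics/s2.png",cv2.resize(manip.capture("scene")["img"][100:275,100:320,::-1],None,fx=3,fy=3))
E
```

```text
time: 3.75
ee_pos: [474.5, -38.3, 145.8]
orientation: [[-0.189, 0.982, -0.0], [0.982, 0.189, -0.0], [0.0, -0.0, -1.0]]
wrist_force: [-0.3, -0.2, -1.1]
gripper_width: 0.6
finger_force: 0.0
shift [24.3  0.6 -6.2] rot [-0.  -0.   0.1] now book [ -0.5 -34.3 145.8]
```

View pics/s2.png

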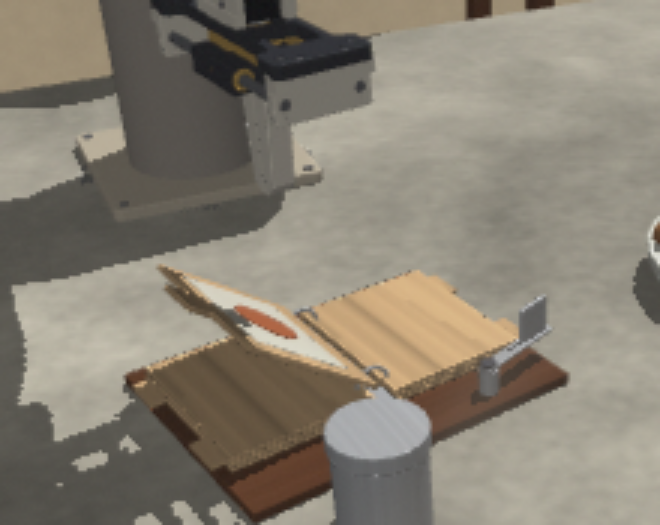

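The finger went over the tab without touching it: the leaf is unchanged and the finger is above it. I'll check the leaf height with both views.

Run:
```python
from h import *
s=manip.capture("scene");t=manip.capture("top")
sc=lambda P:((proj(s,P)-[135,175]+.4)*4.8).round(0)
for n,p,o in [("baseFR",(125,-140,10),(240,460)),("baseFL",(125,140,10),(738,240)),("pagNL",(-75,130,22.5),(500,73)),("pagFL",(75,130,22.5),(660,180)),("pagFI",(75,10,22.5),(470,268)),("fin",None,None)]:
    if p: print(n,sc(b2w(*p)),"seen",o)
for th in (.5,.55,.6,.65):
    f=lambda x,r:b2w(x,-r*np.cos(th),26+r*np.sin(th))
    print(th,"corners",sc(f(-75,130)),sc(f(75,130)),"tab",sc(f(-20,151)),sc(f(20,151)),"top tab",(proj(t,f(0,151))-[265,205]+.4)*4)
```

```text
baseFR [236. 458.] seen (240, 460)
baseFL [744. 234.] seen (738, 240)
pagNL [505.  66.] seen (500, 73)
pagFL [668. 178.] seen (660, 180)
pagFI [469. 259.] seen (470, 268)
0.5 corners [70. 96.] [214. 233.] tab [ 78. 137.] [115. 174.] top tab [696.1650474  276.49856648]
0.55 corners [75. 84.] [219. 219.] tab [ 83. 122.] [121. 158.] top tab [693.00347424 278.49127071]
0.6 corners [80. 72.] [225. 206.] tab [ 90. 107.] [128. 143.] top tab [688.93870597 280.65445828]
0.65 corners [86. 59.] [232. 193.] tab [97. 92.] [135. 128.] top tab [683.96155315 282.98525023]
```

The known points sit a systematic ~6 crop-px low, so the leaf is at about 0.64 and my hook under the tab was simply too shallow. I'll go back and hook deeper, with the tip at z≈65.

```bash
echo '[[-40, 0, -10, 0, 0, 0], [-90, 0, -10, 0, 0, 0], [-140, 0, -5, 0, 0, 0], [-152, 0, 30, 0, 0, 0], [-153, 0, 80, 0, 0, 0]]' | python3 drive.py;  echo '[[0, 0, 0, 0, 0, 0]]' | python3 drive.py; python3 -c "
from h import *
need(0,-140,65,0)"
```

```text
time: 4.53
ee_pos: [505.0, -192.1, 66.0]
orientation: [[-0.186, 0.982, 0.003], [0.982, 0.186, -0.002], [-0.003, 0.003, -1.0]]
wrist_force: [-0.0, 0.5, -0.7]
gripper_width: 0.7
finger_force: 0.0
time: 4.65
ee_pos: [499.7, -188.3, 60.9]
orientation: [[-0.188, 0.982, -0.009], [0.982, 0.188, 0.004], [0.006, -0.008, -1.0]]
wrist_force: [-0.1, -0.2, 0.3]
gripper_width: 0.4
finger_force: 0.0
shift [46.3  3.8 -3.8] rot [-0.4 -0.3  0.1] now book [  -3.8 -186.3   60.9]
```

```bash
echo '[[30, 2, 0, 0, 0, 0], [46, 2, 0, 0, 0, 0], [58, 2, 0, 0, 0, 0], [68, 2, -3, 0, 0, 0], [78, 2, -8, 0, 0, 0]]' | python3 drive.py
python3 - <<'E'
from h import *
need(0,-78,100,0)
print(manip.read_state()["wrist_force"])
cv2.imwrite("pics/s3.png",cv2.resize(manip.capture("scene")["img"][100:275,100:320,::-1],None,fx=3,fy=3))
E
```

```text
time: 5.28
ee_pos: [493.6, -114.8, 77.1]
orientation: [[-0.188, 0.982, 0.006], [0.982, 0.188, -0.005], [-0.006, 0.005, -1.0]]
wrist_force: [0.0, -4.2, 2.7]
gripper_width: 0.5
finger_force: 2.4
shift [ 34.9  -3.7 -23.1] rot [0.3 0.3 0.1] now book [   3.9 -113.1   77.1]
[ 2.90315930e-03 -4.16623895e+00  2.67708862e+00]
```

View pics/s3.png

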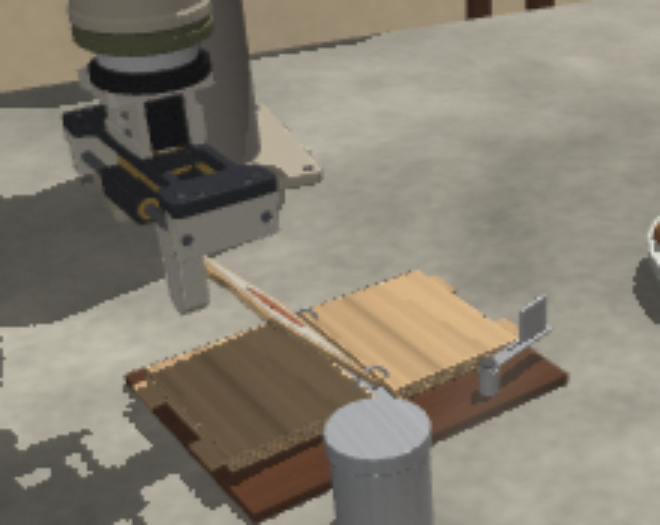

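The leaf is now turning: it contacts the finger at about (205,265), with 4–5 N of force. I'll continue along the arc.

```bash
echo '[[14, -1, -18, 0, 0, 0], [28, -2, -36, 0, 0, 0], [42, -2, -48, 0, 0, 0], [56, -3, -56, 0, 0, 0], [70, -3, -60, 0, 0, 0]]' | python3 drive.py
python3 - <<'E'
from h import *
need(0,-10,150,0)
E
```

```text
time: 5.95
ee_pos: [474.7, -43.3, 134.2]
orientation: [[-0.189, 0.982, 0.001], [0.982, 0.189, -0.0], [-0.0, 0.001, -1.0]]
wrist_force: [1.4, -1.0, 0.2]
gripper_width: 0.7
finger_force: 0.4
shift [ 29.3   1.3 -15.8] rot [0.  0.  0.1] now book [ -1.2 -39.3 134.2]
```

```bash
echo '[[14, 0, -4, 0, 0, 0], [28, 1, -5, 0, 0, 0], [42, 1, -5, 0, 0, 0], [56, 1, -4, 0, 0, 0], [70, 1, 0, 0, 0, 0]]' | python3 drive.py
python3 - <<'E'
from h import *
need(0,80,100,0)
E
```

```text
time: 6.58
ee_pos: [462.4, 25.5, 133.5]
orientation: [[-0.189, 0.982, 0.0], [0.982, 0.189, 0.0], [-0.0, 0.0, -1.0]]
wrist_force: [0.6, -0.3, 0.3]
gripper_width: 0.5
finger_force: 0.3
shift [49.3  0.5 33.5] rot [0.  0.  0.1] now book [ -0.4  30.7 133.5]
```

```bash
echo '[[12, 0, 4, 0, 0, 0], [23, 0, 10, 0, 0, 0], [32, 0, 16.5, 0, 0, 0], [41, 0, 24, 0, 0, 0], [49, 0, 32.5, 0, 0, 0]]' | python3 drive.py
python3 - <<'E'
from h import *
need(0,105,50,0)
cv2.imwrite("pics/s4.png",cv2.resize(manip.capture("scene")["img"][100:275,100:320,::-1],None,fx=3,fy=3))
E
```

```text
time: 7.2
ee_pos: [453.1, 73.2, 100.5]
orientation: [[-0.189, 0.982, -0.0], [0.982, 0.189, 0.0], [0.0, -0.0, -1.0]]
wrist_force: [0.6, 0.6, 0.7]
gripper_width: 0.5
finger_force: 0.2
shift [25.8  0.8 50.5] rot [-0.  -0.   0.1] now book [ -0.7  79.2 100.5]
```

View pics/s4.png

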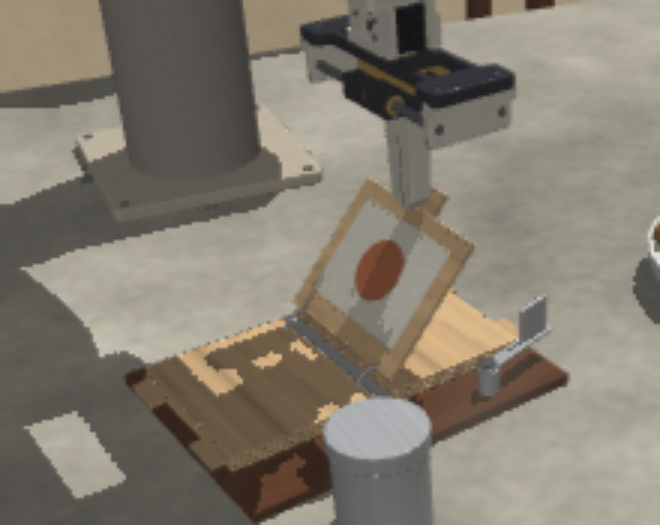

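The leaf is well past upright, with the fingertip on its outer edge at about (410,200). I'll keep pressing it down along the arc.

```bash
echo '[[8, 0, 9, 0, 0, 0], [14, 0, 18, 0, 0, 0], [19, 0, 28, 0, 0, 0], [23, 0, 39, 0, 0, 0], [26, 0, 50, 0, 0, 0]]' | python3 drive.py; echo '[[2, 0, 6, 0, 0, 0], [3, 0, 12, 0, 0, 0], [3, 0, 17, 0, 0, 0], [3, 0, 20, 0, 0, 0], [3, 0, 22, 0, 0, 0]]' | python3 drive.py;python3 - <<'E'
from h import *
need(0,108,28,0)
E
```

```text
time: 7.88
ee_pos: [448.1, 98.5, 50.3]
orientation: [[-0.189, 0.982, -0.0], [0.982, 0.189, -0.0], [0.0, -0.0, -1.0]]
wrist_force: [-0.3, 0.6, 0.7]
gripper_width: 0.6
finger_force: 0.1
time: 8.5
ee_pos: [447.9, 101.2, 29.1]
orientation: [[-0.189, 0.982, 0.0], [0.982, 0.189, -0.0], [-0.0, 0.0, -1.0]]
wrist_force: [-0.7, 0.2, 0.5]
gripper_width: 0.7
finger_force: 0.1
shift [0.3 0.6 1.1] rot [0.  0.  0.1] now book [ -0.6 107.7  29.1]
```

```bash
echo '[[0, 0, 1, 0, 0, 0], [0, 0, 2, 0, 0, 0], [0, 0, 2, 0, 0, 0]]' | python3 drive.py; echo '[[0, 0, 1, 0, 0, 0], [0, 0, 1, 0, 0, 0]]' | python3 drive.py
```

```text
time: 8.88
ee_pos: [447.8, 101.2, 27.2]
orientation: [[-0.189, 0.982, 0.0], [0.982, 0.189, -0.0], [-0.0, 0.0, -1.0]]
wrist_force: [-0.3, -0.1, -0.6]
gripper_width: 0.6
finger_force: 0.0
time: 9.12
ee_pos: [447.8, 101.2, 26.1]
orientation: [[-0.189, 0.982, 0.0], [0.982, 0.189, 0.0], [0.0, 0.0, -1.0]]
wrist_force: [0.1, -1.1, -0.1]
gripper_width: 0.4
finger_force: 0.0
```

Run:
```python
from h import *
s=manip.capture("scene");t=manip.capture("top")
a=cv2.resize(s["img"][140:260,130:290],(800,600))[::1];
a=cv2.resize(s["img"][165:265,140:300],(480,300));b=cv2.resize(t["img"][205:355,265:450],(370,300))
c=np.zeros((600,800,3),np.uint8);c[:300,:480]=a;c[300:,:370]=b
r=cv2.resize(s["img"][180:240,190:280],(430,287));c[310:597,370:800]=r
cv2.imwrite("pics/c5.png",c[:,:,::-1])
```

```text
(no output)
```

View pics/c5.png

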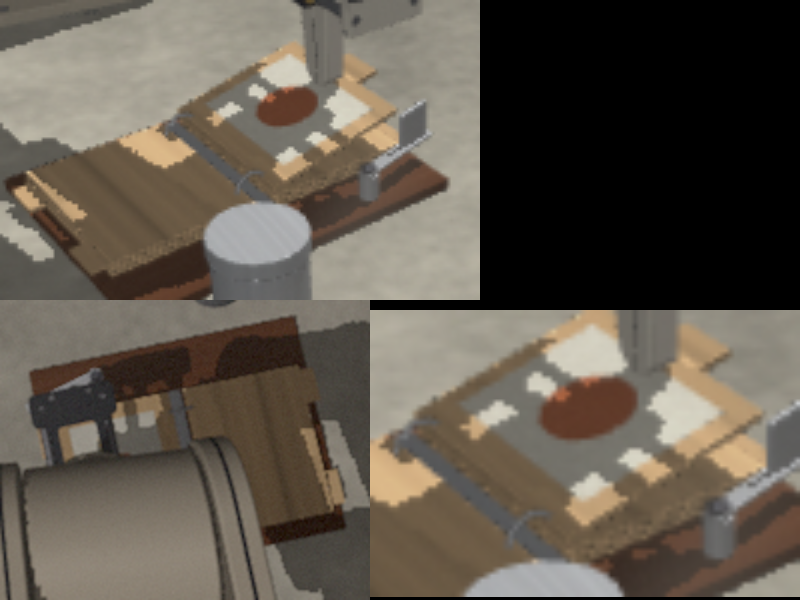

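The leaf is nearly flat but still slightly raised at its free edge (near (762,415)), with no force at z=26. That, plus the 1.4% scale residual, suggests the ledge is lower than z=0. I'll fit its height from both views.

Run:
```python
from h import *
t=manip.capture("top");s=manip.capture("scene")
pt=lambda a:np.array((265-.375+a[0]/4,205-.375+a[1]/4));ps=lambda a:np.array((135-.4+a[0]/4.8,175-.4+a[1]/4.8))
T=[((62,143),125,140,10),((592,33),125,-140,10),((150,570),-95,140,10),((690,455),-95,-140,10),((98,235),75,130,22.5),((160,530),-75,130,22.5)]
S=[((240,460),125,-140,10),((738,240),125,140,10),((500,73),-75,130,22.5),((660,180),75,130,22.5),((470,268),75,10,22.5)]
def P(v,x,y,z): c,n=np.cos(v[2]),np.sin(v[2]);return np.array([v[0]+x*c-y*n,v[1]+x*n+y*c,v[3]+z])
def f(v,us=1): return np.concatenate([proj(t,P(v,*p[1:]))-pt(p[0]) for p in T]+([proj(s,P(v,*p[1:]))-ps(p[0]) for p in S] if us else []))
for us in(0,1):
    r=least_squares(f,[*bk,0],args=(us,),x_scale=[10,10,.1,10]);print(us,r.x,r.fun.round(1))
np.save("book.npy",r.x)
```

```text
0 [ 4.68106100e+02 -5.59400706e+00  1.87817383e-01 -1.02895502e+01] [-0.1 -0.3 -0.9  0.1 -0.2  0.2  0.3  0.3  0.6 -0.5  0.3  0.2]
1 [ 4.68146421e+02 -5.15016708e+00  1.90403967e-01 -4.04601296e+00] [-0.5 -0.3 -0.4 -0.5 -0.2  1.   1.2  0.5  0.3 -0.4  0.3  0.9 -0.8  1.1
  1.   0.   0.7 -0.3  1.3  0.8 -0.5 -0.4]
```

The fit puts the ledge 4–10 mm lower, so I'll press on down in small steps while watching the force.

```bash
for i in 1 2 3; do echo '[[0, 0, 1, 0, 0, 0], [0, 0, 1, 0, 0, 0]]' | python3 drive.py | grep -E "ee_pos|force"; done
```

```text
ee_pos: [447.7, 101.2, 25.0]
wrist_force: [0.3, -0.1, -1.3]
finger_force: 0.0
ee_pos: [447.7, 101.2, 24.0]
wrist_force: [-0.2, 0.3, 0.3]
finger_force: 0.0
ee_pos: [447.7, 101.2, 23.1]
wrist_force: [0.5, 1.1, 0.6]
finger_force: 0.0
```

```bash
for i in 1 2 3; do echo '[[0, 0, 1, 0, 0, 0], [0, 0, 1, 0, 0, 0]]' | python3 drive.py | grep -E "ee_pos|force"; done
```

```text
ee_pos: [447.7, 101.2, 22.0]
wrist_force: [0.2, 0.3, -0.0]
finger_force: 0.0
ee_pos: [447.7, 101.2, 21.1]
wrist_force: [-0.1, -0.3, -1.2]
finger_force: 0.0
ee_pos: [447.8, 101.2, 20.1]
wrist_force: [1.0, 0.5, 0.3]
finger_force: 0.0
```

```bash
for i in 1 2 3; do echo '[[0, 0, 1, 0, 0, 0], [0, 0, 1, 0, 0, 0]]' | python3 drive.py | grep -E "ee_pos|force"; done
```

```text
ee_pos: [447.7, 101.2, 19.0]
wrist_force: [-0.2, -0.4, 0.2]
finger_force: 0.0
ee_pos: [447.7, 101.2, 18.0]
wrist_force: [-0.1, 1.1, -0.6]
finger_force: 0.0
ee_pos: [447.7, 101.2, 17.1]
wrist_force: [0.2, -0.4, 0.8]
finger_force: 0.0
```

```bash
for i in 1 2 3 4; do echo '[[0, 0, 0.5, 0, 0, 0], [0, 0, 1, 0, 0, 0]]' | python3 drive.py | grep -E "ee_pos|wrist_force"; done
```

```text
ee_pos: [447.8, 101.2, 16.1]
wrist_force: [-0.2, -0.3, -0.3]
ee_pos: [447.8, 101.2, 15.1]
wrist_force: [-0.3, 0.5, 0.4]
ee_pos: [447.8, 101.2, 14.1]
wrist_force: [-0.5, 0.6, -0.4]
ee_pos: [447.8, 101.2, 13.1]
wrist_force: [0.1, 0.2, 0.1]
```

Run:
```python
from h import *
s=manip.capture("scene");np.save("s6.npy",s["img"])
a=cv2.resize(s["img"][165:265,140:300],(480,300));o=cv2.imread("pics/c5.png")[:300,:480,::-1]
d=np.abs(a.astype(int)-o).sum(2)>60
n,l,st,ce=cv2.connectedComponentsWithStats(d.astype(np.uint8))
print([(x.tolist(),c.round().tolist()) for x,c in zip(st[1:],ce[1:]) if x[4]>60])
p=manip.read_state()["ee_pos"];print("TCP px in crop",(proj(s,p)-[140,165]+.5)*3, "at z26",(proj(s,p+[0,0,13])-[140,165]+.5)*3)
def red(im):
    h=cv2.cvtColor(im,cv2.COLOR_RGB2HSV);m=((h[:,:,0]<12)&(h[:,:,1]>140)&(h[:,:,2]>60)).astype(np.uint8);n,l,st,ce=cv2.connectedComponentsWithStats(m)
    return [(x.tolist(),c.round(1).tolist()) for x,c in zip(st[1:],ce[1:]) if x[4]>150]
print(red(np.ascontiguousarray(a)),red(np.ascontiguousarray(o)))
```

```text
[([269, 0, 141, 33, 1975], [335.0, 10.0]), ([394, 11, 28, 24, 329], [411.0, 24.0]), ([343, 31, 44, 33, 540], [359.0, 44.0]), ([26, 38, 17, 8, 76], [34.0, 41.0]), ([0, 44, 22, 11, 106], [10.0, 49.0]), ([186, 49, 131, 62, 2407], [267.0, 82.0]), ([357, 72, 20, 17, 145], [367.0, 80.0]), ([323, 75, 47, 43, 672], [342.0, 99.0]), ([360, 87, 23, 20, 179], [371.0, 95.0]), ([206, 101, 29, 26, 207], [219.0, 113.0]), ([261, 103, 60, 30, 451], [296.0, 123.0]), ([221, 107, 26, 17, 152], [234.0, 115.0]), ([332, 111, 65, 37, 881], [359.0, 129.0]), ([2, 122, 24, 23, 166], [13.0, 133.0]), ([155, 123, 11, 13, 87], [161.0, 129.0]), ([367, 123, 32, 28, 367], [381.0, 138.0]), ([305, 131, 17, 11, 131], [313.0, 136.0]), ([167, 132, 11, 10, 90], [171.0, 137.0]), ([310, 134, 30, 18, 197], [324.0, 144.0]), ([56, 137, 28, 17, 186], [69.0, 144.0]), ([115, 137, 54, 32, 469], [142.0, 153.0]), ([183, 140, 22, 16, 162], [194.0, 147.0]), ([272, 146, 23, 35, 284], [281.0, 163.0]), ([291, 149, 19, 14, 126], [300.0, 156.0]), ([327, 148, 16, 9, 109], [334.0, 152.0]), ([366, 158, 15, 13, 78], [373.0, 163.0]), ([291, 161, 26, 21, 186], [304.0, 171.0]), ([32, 170, 65, 44, 566], [65.0, 194.0]), ([0, 224, 46, 38, 537], [22.0, 244.0])]
TCP px in crop [327.93481012 122.04616341] at z26 [327.34064772 108.89298894]
[([259, 100, 58, 31, 1201], [287.8, 114.0])] [([259, 90, 55, 35, 1371], [286.0, 106.9])]
```

Run:
```python
from h import *
s=manip.capture("scene")
for n,p,o in [("s1",(501.3,-183.4,86.7),(90,325)),("s2",(474.5,-38.3,145.8),(268,190)),("s3",(493.6,-114.8,77.1),(190,308)),("s4",(453.1,73.2,100.5),(412,203))]:
    print(n,((proj(s,np.array(p))-100+.5)*3).round(0),"seen",o)
im=s["img"][165:265,140:300];a=cv2.resize(im,(800,500),interpolation=cv2.INTER_CUBIC);p=(proj(s,manip.read_state()["ee_pos"])-[140,165])*5
cv2.drawMarker(a,tuple(int(v) for v in p),(255,0,255),0,12,1)
for x,y,z in [(75,10,22.5),(75,130,22.5),(-75,130,28.5),(75,130,28.5)]:
    q=(proj(s,b2w(x,y,z+bk[3]))-[140,165]+.5)*5;cv2.circle(a,tuple(int(v) for v in q),4,(0,255,255),1)
cv2.imwrite("pics/s7.png",np.ascontiguousarray(a[:,:,::-1]))
```

```text
s1 [100. 358.] seen (90, 325)
s2 [281. 224.] seen (268, 190)
s3 [198. 341.] seen (190, 308)
s4 [414. 235.] seen (412, 203)
```

View pics/s7.png

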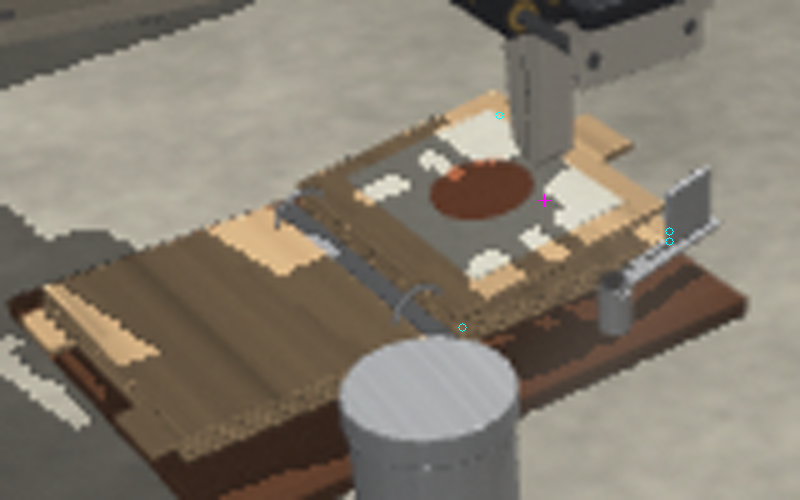

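Two findings from this view (the last allowed):
- **Leaf:** its corner at (663,205) is still about 13 mm above flat, where the flat point would be (670,231).
- **Fingertip:** it sits well above the reported TCP (magenta mark at (545,200), tip at (540,160)). The closed fingertips are higher than the nominal TCP.

I'll keep pressing until there is real resistance, which also calibrates the tip height against the book.

```bash
for i in 1 2 3 4 ; do echo '[[0, 0, 0.7, 0, 0, 0], [0, 0, 1.5, 0, 0, 0]]' | python3 drive.py | grep -E "ee_pos|wrist_force"; done
```

```text
ee_pos: [447.8, 101.2, 11.6]
wrist_force: [-0.2, -0.2, -0.2]
ee_pos: [447.8, 101.2, 10.1]
wrist_force: [0.2, -0.5, 0.3]
ee_pos: [447.8, 101.2, 8.6]
wrist_force: [0.1, 0.5, -0.0]
ee_pos: [447.8, 101.2, 7.1]
wrist_force: [-0.0, -0.5, -0.0]
```

```bash
cat >> h.py <<'E'
def red(im):
    h=cv2.cvtColor(np.ascontiguousarray(im),cv2.COLOR_RGB2HSV);m=((h[:,:,0]<12)&(h[:,:,1]>140)&(h[:,:,2]>60)).astype(np.uint8);m[:165]=0;m[265:]=0;m[:,:140]=0;m[:,300:]=0
    n,l,st,ce=cv2.connectedComponentsWithStats(m);i=1+np.argmax(st[1:,4]);return st[i].tolist(),ce[i].round(2).tolist()
E
python3 - <<'E'
from h import *
s=manip.capture("scene");np.save("s8.npy",s["img"]);print(red(np.load("s6.npy")),red(s["img"]))
# tip: print column of brightness along finger in both
for im in(np.load("s6.npy"),s["img"]):
    print(im[185:212,247].mean(1).astype(int).tolist(), im[185:212,250].mean(1).astype(int).tolist())
print("predicted flat disc centre r66-70", [proj(s,b2w(0,r,28.5+bk[3])).round(1).tolist() for r in (66,70,74)])
E
```

```text
([226, 198, 20, 11, 136], [235.41, 202.68]) ([227, 200, 19, 10, 133], [235.98, 203.94])
[106, 105, 105, 105, 105, 105, 105, 105, 104, 105, 105, 104, 99, 98, 108, 110, 112, 110, 112, 111, 111, 111, 110, 113, 113, 203, 209] [109, 109, 109, 108, 109, 110, 109, 109, 110, 110, 109, 88, 107, 107, 109, 125, 126, 205, 209, 136, 112, 111, 127, 128, 127, 114, 111]
[105, 104, 104, 104, 104, 104, 105, 105, 105, 105, 104, 104, 105, 104, 103, 101, 108, 109, 100, 107, 109, 111, 111, 110, 111, 111, 112] [109, 109, 109, 109, 109, 109, 110, 109, 110, 109, 109, 109, 110, 90, 95, 105, 108, 125, 208, 210, 212, 137, 112, 110, 111, 110, 111]
predicted flat disc centre r66-70 [[234.6, 206.7], [235.9, 206.1], [237.3, 205.6]]
```

```bash
for i in 1 2 3 4 5; do echo '[[0, 0, 0.7, 0, 0, 0], [0, 0, 1.5, 0, 0, 0]]' | python3 drive.py | grep -E "ee_pos|wrist_force"; done; python3 -c "
from h import *
print(red(manip.capture('scene')['img']))"
```

```text
ee_pos: [447.8, 101.2, 5.6]
wrist_force: [-0.5, 0.5, -0.4]
ee_pos: [447.8, 101.2, 4.1]
wrist_force: [0.0, 0.1, 0.3]
ee_pos: [447.8, 101.2, 2.6]
wrist_force: [0.6, 0.4, 0.0]
ee_pos: [447.8, 101.2, 1.1]
wrist_force: [-0.6, -0.0, 0.1]
ee_pos: [447.8, 101.2, -0.3]
wrist_force: [-3.1, 0.1, 7.4]
([227, 201, 19, 10, 111], [235.93, 205.33])
```

Real resistance: 7.4 N at reported z≈0, so the leaf is at its stop and the tip's book height is about reported z + 28. One small confirming press, then lift.

```bash
echo '[[0, 0, 0.4, 0, 0, 0], [0, 0, 0.8, 0, 0, 0]]' | python3 drive.py; echo '[[0, 0, 0, 0, 0, 0], [0, 0, -30, 0, 0, 0], [0, 0, -70, 0, 0, 0], [0, 0, -100, 0, 0, 0]]' | python3 drive.py| grep -E "ee_pos|wrist_force"
python3 - <<'E'
from h import *
t=manip.capture("top");s=manip.capture("scene");print(red(s["img"]))
for z in (143,):print("jar",cast(t,(99,253),z))
print(bk); q=bk
v=[.25]
px=lambda a:(265-.375+a[0]/4,205-.375+a[1]/4)
for z0 in (-4,-10):
    pv=b2w(105,75,0)[:2];tip=cast(t,px((62,215)),34+z0);b=w2b(tip);print("keeper",np.arctan2(105-b[0],b[1]-75),np.hypot(105-b[0],b[1]-75))
need(150,135,120,-75)
E
```

```text
time: 15.28
ee_pos: [447.9, 101.2, -0.4]
orientation: [[-0.189, 0.982, -0.0], [0.982, 0.189, -0.0], [-0.0, -0.0, -1.0]]
wrist_force: [-5.9, -0.4, 12.4]
gripper_width: 0.5
finger_force: 6.4
ee_pos: [448.2, 101.2, 100.4]
wrist_force: [-0.0, 0.9, 0.5]
([227, 201, 19, 10, 151], [236.13, 205.28])
jar [538.78483757 466.19197043 143.        ]
[ 4.68146421e+02 -5.15016708e+00  1.90403967e-01 -4.04601296e+00]
keeper 0.23876196025742885 73.26419359059904
keeper 0.236853503180558 73.34170779490985
shift [ 27.  147.1 -16.3] rot [ 0.3 -0.2 75. ] now book [  3.  108.1 102.8]
```

The leaf is flat and stays flat. Next, the approach to the far side of the keeper fin (k≈0.24), turning the tool about 76°.

```bash
python3 -c "
from h import *
need(119,136,100,-76)"; echo '[[6, 20, 0, 0, 0, 10], [11, 40, 0, 0, 0, 20], [17, 60, 0, 0, 0, 30], [23, 80, 0, 0, 0, 40], [28, 98, 0, 0, 0, 50]]' | python3 drive.py; python3 -c "
from h import *
need(119,136,100,-76)"
```

```text
shift [ 28.  116.    3.5] rot [ 0.3 -0.2 76. ] now book [  3.  108.1 102.8]
time: 16.5
ee_pos: [538.7, 147.4, 97.2]
orientation: [[0.635, 0.772, -0.002], [0.772, -0.635, -0.0], [-0.001, -0.001, -1.0]]
wrist_force: [0.4, 0.6, -0.1]
gripper_width: 0.1
finger_force: 0.0
shift [15.8 13.7 -2.8] rot [-0.   0.1 25.6] now book [ 98.1 136.5  97.2]
```

```bash
echo '[[5, 5, 0, 0, 0, 8.6], [10, 10, 0, 0, 0, 17], [16, 14, 0, 0, 0, 25.6], [16, 14, 0, 0, 0, 25.6]]' | python3 drive.py; python3 -c "
from h import *
need(119,136,16,-76)"
```

```text
time: 17.0
ee_pos: [559.2, 150.7, 97.4]
orientation: [[0.904, 0.428, -0.002], [0.428, -0.904, -0.0], [-0.002, -0.0, -1.0]]
wrist_force: [0.2, 0.5, 0.3]
gripper_width: 0.8
finger_force: 0.0
shift [ 0.2 -0.1 81.4] rot [-0.   0.1  0.4] now book [119.  135.8  97.4]
```

```bash
echo '[[0, 0, 25, 0, 0, 0], [0, 0, 50, 0, 0, 0], [0, 0, 70, 0, 0, 0], [0, 0, 81, 0, 0, 0], [0, 0, 81, 0, 0, 0]]' | python3 drive.py
python3 - <<'E'
from h import *
s=manip.capture("scene");np.save("s9.npy",s["img"])
# fin / tip predicted pixels and local patch
k=.24
for a in (-16,16):
    for z in (34,64): print("fin corner",a,z,proj(s,b2w(105-(56+a)*np.sin(k),75+(56+a)*np.cos(k),z+bk[3])).round(1))
o=np.load("s8.npy").astype(int);d=np.abs(s["img"].astype(int)-o).sum(2)
print(s["img"][190:232,262:292].mean(2).astype(int)//10)
E
```

```text
time: 17.62
ee_pos: [558.9, 150.6, 16.9]
orientation: [[0.904, 0.428, -0.002], [0.428, -0.904, -0.0], [-0.002, -0.0, -1.0]]
wrist_force: [0.9, -0.6, 0.6]
gripper_width: 0.5
finger_force: 0.0
fin corner -16 34 [273.2 214.6]
fin corner -16 64 [273.1 203.8]
fin corner 16 34 [281.4 209.1]
fin corner 16 64 [281.5 198.5]
[[11 11 11 ... 10  9 10]
 [11 11 11 ... 10  9 10]
 [11 11 11 ... 10  9 10]
 ...
 [10 10 10 ...  8  8  8]
 [10 10 10 ...  8  8  8]
 [10 10  9 ...  8  8  8]]
```

```bash
cat >> h.py <<'E'
def plan(ks,off=9.5,z=None):
    s=manip.read_state();R=np.array(s["orientation"])
    for k in ks:
        u=np.array([-np.sin(k),np.cos(k)]);m=np.array([-np.cos(k),-np.sin(k)]);c=np.array([105,75])+56*u-off*m
        d=R.T@(b2w(*c,s["ee_pos"][2] if z is None else z)-s["ee_pos"]);a=np.radians(-90)+k+Q;yt=np.array([np.cos(a),np.sin(a),0]);T=np.c_[np.cross(yt,[0,0,-1.]),yt,[0,0,-1.]]
        print(round(k,2),d.round(1),np.degrees(cv2.Rodrigues(R.T@T)[0].ravel()).round(1)[2])
E
python3 -c "
from h import *
plan(np.arange(.24,1.6,.12),z=16)"
```

```text
0.24 [-19.   -0.6   1.9] 0.7
0.36 [-25.7  -1.4   1.9] -6.2
0.48 [-32.6  -1.4   1.9] -13.1
0.6 [-39.3  -0.6   1.9] -20.0
0.72 [-45.9   1.    1.9] -26.8
0.84 [-52.3   3.5   1.9] -33.7
0.96 [-58.4   6.6   1.9] -40.6
1.08 [-64.   10.4   1.9] -47.5
1.2 [-69.1  14.9   1.9] -54.4
1.32 [-73.6  20.    1.9] -61.2
1.44 [-77.5  25.6   1.9] -68.1
1.56 [-80.7  31.6   1.9] -75.0
```

```bash
echo '[[-9, 0, 2, 0, 0, 0], [-19, 0, 2, 0, 0, 0], [-26, -1.4, 2, 0, 0, -6], [-32.6, -1.4, 2, 0, 0, -13], [-39.3, -0.6, 2, 0, 0, -20]]' | python3 drive.py
python3 - <<'E'
from h import *
plan([.6,.72,.84,.96,1.08],z=16)
s=manip.capture("scene");o=np.load("s9.npy")
for k in (.24,.6):
    for a in (-16,16):print(k,a,proj(s,b2w(105-(56+a)*np.sin(k),75+(56+a)*np.cos(k),64+bk[3])).round(0))
for im in (o,s["img"]):
    g=im.astype(int);m=((g.max(2)-g.min(2)<18)&(g.mean(2)>70)&(g.mean(2)<150)).astype(int)
    print("\n".join("".join(".#"[v] for v in r) for r in m[190:226,245:292])); print()
E
```

```text
time: 18.3
ee_pos: [523.6, 134.3, 16.4]
orientation: [[0.701, 0.713, 0.001], [0.713, -0.701, 0.0], [0.001, 0.001, -1.0]]
wrist_force: [0.0, 0.0, -0.3]
gripper_width: 0.8
finger_force: 0.4
0.6 [0.3 0.1 0.4] 0.2
0.72 [-6.4 -0.7  0.4] -6.6
0.84 [-13.2  -0.6   0.4] -13.5
0.96 [-20.    0.3   0.4] -20.4
1.08 [-26.6   1.9   0.4] -27.3
0.24 -16 [273. 204.]
0.24 16 [281. 198.]
0.6 -16 [268. 202.]
0.6 16 [272. 196.]
.....##########################################
......#####################.###################
......#####################..##################
.......###....##############.##################
......###.......###############################
.................##############################
...................############################
....................###########################
......................#########################
......................###.#..##################
.......................#......#################
....................#.........#################
.............................##################
............................###################
..................
[... 2066 characters left out ...]
..#####.....................
.....#####.##.......######.....................
....#####...........#####......................
...#####...........######......................
######.............#####.......................
###...............######.........#.............
#.................#####........................
.................######........................
.................#####.........................
....................##.........................
...............#....#..........................
...............#...###.........................
..............########.........................
..............########.........................
..............#######..........................
```

The keeper is moving with the finger. Continue along the arc.

```bash
echo '[[-6.4, -0.7, 0, 0, 0, -6.6], [-13.2, -0.6, 0, 0, 0, -13.5], [-20, 0.3, 0, 0, 0, -20], [-26.6, 2, 0, 0, 0, -27]]' | python3 drive.py; python3 -c "
from h import *
plan([1.08,1.2,1.32,1.44,1.571],z=16)"
```

```text
time: 18.85
ee_pos: [506.5, 114.1, 16.4]
orientation: [[0.303, 0.953, 0.001], [0.953, -0.303, 0.0], [0.001, 0.001, -1.0]]
wrist_force: [0.0, -0.0, 0.1]
gripper_width: 0.5
finger_force: 0.4
1.08 [-0.2 -0.1  0.4] -0.4
1.2 [-6.9 -0.8  0.3] -7.3
1.32 [-13.8  -0.6   0.3] -14.2
1.44 [-20.5   0.3   0.3] -21.0
1.57 [-27.7   2.3   0.3] -28.5
```

```bash
echo '[[-6.9, -0.8, 0, 0, 0, -7.3], [-13.8, -0.6, 0, 0, 0, -14], [-20.5, 0.3, 0, 0, 0, -21], [-23.8, 1.1, 0, 0, 0, -24.5]]' | python3 drive.py
python3 - <<'E'
from h import *
plan([1.5,1.571],z=16)
s=manip.capture("scene")
print("pivot",proj(s,b2w(105,75,34+bk[3])).round(1))
for k in (1.4,1.5,1.571,1.65): print(k,"tip",proj(s,b2w(105-76*np.sin(k),75+76*np.cos(k),34+bk[3])).round(1),"fin top",[proj(s,b2w(105-r*np.sin(k),75+r*np.cos(k),64+bk[3])).round(1).tolist() for r in (40,72)])
g=s["img"].astype(int);m=((g.max(2)-g.min(2)<18)&(g.mean(2)>70)&(g.mean(2)<175)).astype(int)
print("\n".join(str(190+i)+"".join(".#"[v] for v in r) for i,r in enumerate(m[190:226,225:275])))
cv2.imwrite("pics/x.png",s["img"][:,:,::-1])
E
```

```text
time: 19.35
ee_pos: [500.3, 91.0, 16.3]
orientation: [[-0.119, 0.993, 0.001], [0.993, 0.119, 0.0], [0.0, 0.001, -1.0]]
wrist_force: [-0.1, 1.5, -0.3]
gripper_width: 0.6
finger_force: 0.4
1.5 [ 0.1 -0.   0.3] -0.0
1.57 [-3.9 -0.5  0.3] -4.1
pivot [262.4 221.9]
1.4 tip [248.7 206.9] fin top [[254.6, 203.0], [248.9, 197.0]]
1.5 tip [245.9 207.7] fin top [[253.1, 203.5], [246.2, 197.8]]
1.571 tip [244.  208.4] fin top [[252.1, 203.8], [244.4, 198.4]]
1.65 tip [242.1 209.2] fin top [[251.0, 204.3], [242.5, 199.2]]
190###.................##############################
191#....................#############################
192......................############################
193......................############################
194......................############..##############
195......................############...#############
196......................############.....###########
197......................############......##########
198...................###############........########
199...................###############........######.#
200....................##############........
[... 658 characters left out ...]
13######....####################....................
214.#######...####################...................
215..############################.#..................
216...####################....######.................
217.....################.......####.##...............
218......#############..........##.#####.............
219.......#########...............#########..........
220.........#####..................#########.........
221..........#......................########.........
222###...............................#######.........
223..##..............................#######.........
224...................................######.........
225...................................######.........
```

```bash
echo '[[12, 0, 0, 0, 0, 0], [25, 0, 0, 0, 0, 0], [25, 0, -50, 0, 0, 0], [25, 0, -110, 0, 0, 0], [25, 0, -160, 0, 0, 0]]' | python3 drive.py; echo '[[45, -30, 0, 0, 0, 0], [95, -60, 0, 0, 0, 0], [145, -90, 0, 0, 0, 0], [195, -120, 0, 0, 0, 0], [245, -140, 0, 0, 0, 0]]' | python3 drive.py
python3 - <<'E'
from h import *
t=manip.capture("top");np.save("t10.npy",t["img"])
for k in (1.4,1.5,1.571): print(k,[proj(t,b2w(105-r*np.sin(k),75+r*np.cos(k),34+bk[3])).round(1).tolist() for r in (0,40,76)])
g=t["img"].astype(int);u,v=295,235
print("\n".join(str(v+i)+" "+" ".join("%3d"%x for x in r) for i,r in enumerate((g[v:v+55,u:u+40].max(2)-g[v:v+55,u:u+40].min(2)))))
E
```

```text
time: 20.02
ee_pos: [497.4, 117.3, 178.2]
orientation: [[-0.118, 0.993, 0.001], [0.993, 0.118, 0.0], [0.0, 0.001, -1.0]]
wrist_force: [0.9, 0.1, -0.2]
gripper_width: 0.5
finger_force: 0.0
time: 20.65
ee_pos: [327.3, 344.9, 176.1]
orientation: [[-0.118, 0.993, 0.0], [0.993, 0.118, 0.001], [0.001, 0.001, -1.0]]
wrist_force: [1.5, 0.1, 0.6]
gripper_width: 0.8
finger_force: 0.0
1.4 [[313.3, 242.5], [314.1, 262.7], [314.9, 281.0]]
1.5 [[313.3, 242.5], [316.1, 262.5], [318.7, 280.7]]
1.571 [[313.3, 242.5], [317.5, 262.3], [321.4, 280.2]]
235  16  16  14  16  13  12  12  16  16  21  25  27  34  38  44  42  38  43  46  51  35  37  41  42  36  36  45  44  42  43  42  43  45  43  47  38  48  41  45  45
236  17  15  16  18  20  23  27  36  37  42  41  42  40  42  41  41  40  42  36  40  42  50  45  39  40  43  42  43  39  41  42  41  45  41  40  43  36  43  41  42
237  20  27  29  34  35  34  41  38  40  34  38  43  43  41  43  41  44  41  39  43  40  26  28  28  38  32  39  44  43  44  40  42  40  45  46  43  38  36  38  38
238  40  42  41  36  35  39  43  38  38  39  39  39  45  42  43  45  4
[... 7757 characters left out ...]
  46  54  50  50  44  41  49  46  49  43  25
286  29  28  31  32  32  27  17   9  12  12  11  12   9   9  12  11  11  11  11  14  26  42  43  46  48  41  41  46  45  40  41  47  45  47  50  46  42  50  50  45
287  31  33  31  32  33  29  14  10  10  10  11  10  11  10   9   7  10  12   9  22  44  45  47  48  46  42  50  45  46  50  41  43  48  50  43  47  47  50  45  42
288  33  33  32  30  33  32  19   9  12   9  11  10  10  11   9  10   7  12  14  37  46  44  43  44  50  44  50  47  47  49  40  47  49  47  49  51  45  50  52  51
289  33  31  34  28  29  34  24   9  11  10  11   8  11  13  12  10  10  15  25  46  48  44  45  45  45  47  40  44  46  49  46  45  51  42  45  48  40  44  46  49
```

Run:
```python
from h import *
t=manip.capture("top");g=cv2.GaussianBlur(t["img"],(0,0),.6).astype(int);c=g.max(2)-g.min(2)
P=[]
for v in range(247,280):
    u=[x for x in range(308,325) if c[v,x]<6.5]; P.append(cast(t,(np.mean(u),v),34+bk[3])[:2])
P=np.array(P)
for n,A in (("all",P),("near half",P[14:])):
    vx,vy,x0,y0=cv2.fitLine(A.astype(np.float32),cv2.DIST_HUBER,0,.01,.01).ravel()
    a=np.arctan2(vy,vx)%np.pi; 
    for q in (.1878,.1904): print(n,"k",np.pi/2+a-q)
b=np.array([w2b([*p,0]) for p in P]);print(b[::4].round(1)[:,:2].tolist())
s=manip.capture("scene");print(red(s["img"]))
```

```text
all k 1.5574912
all k 1.5548912
near half k 1.5574427
near half k 1.5548427
[[96.2, 76.5], [88.0, 76.2], [79.8, 75.9], [71.9, 76.6], [64.0, 77.3], [55.9, 77.0], [47.8, 76.8], [39.7, 76.5], [32.1, 78.2]]
([227, 201, 17, 10, 113], [235.11, 205.19])
```

The keeper measures k ≈ 1.556, within 1° of square. The leaf is unchanged and flat, and the hand is clear, so I'm handing in.

```bash
python3 -c "
from station import manip
print(manip.hand_in())"
```

```text
the job is handed in; nothing more can be done
None
```

The job is handed in at about 21 s of the 54 s allowed; no verdict came back: the leaf is pressed flat against its stop on the left pages, the keeper lies within about 1° of square across it, and the hand is clear.

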